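# Knock a jammed sinker out of its tube

### The arm

A 6-joint arm with a two-finger parallel gripper is mounted at the origin on a cart in front of the work surface, level with it; the furniture and walls round the work are solid. World frame = base frame: x ahead of the robot, y to its left, z up, the work surface at z = 0. Lengths are in mm, angles in degrees, forces in N, time in s.
With the tool pointing down it reaches from about 300 to 850 mm from the base axis. Payload 4.2 kg.
Tool frame: the origin (TCP) lies on the centre line of the jaws, within the pads' length; the fingertips stand 14 mm ahead of it and the grasp point (between the pads) lies 5 mm behind it; z points along the fingers, y is the direction in which the jaws open and shut (so a half turn about z gives the same grasp; the last joint's range is limited). The gripper opens to 91 mm and grips with 3 to 60 N. Pads are 32 mm wide; open, the fingers measure 118 mm over their backs; the gripper's body (76 mm by 178 mm) begins 60 mm behind the grasp point.
Start: joints at [-76.089, 18.312, 89.639, -0, 72.044, -1.146], TCP at [149.379, -555.273, 227.976] pointing down, gripper open.
Joint ranges: [-177.97, 177.97], [-48.28, 115.42], [12.27, 149.76], [-77.06, 257.06], [2.81, 150.46], [-146.56, 146.56]. Speed limits (degrees/s): [147.25, 147.25, 180, 180, 180, 180].

### API

Orientations are given as [roll, pitch, yaw] about the fixed x, y, z axes, in that order (R = Rz(yaw) Ry(pitch) Rx(roll)).
In Python, from workcell import env gives the robot as it stands.
- The arm moves only by the tool play_rows, never from a script. Its argument "increments" is a list of rows, each a list of 5 numbers: the shift along the world's x, y, z in mm, then the turn about the world's z in degrees, then the closure, from 0 (fully open) to 1 (shut). In form: [[x, y, z, yaw, fingers], ...]. A call has 1 to 20 rows; each row shifts and turns the commanded pose from where the row before left it; what a row does not reach is not made up. A row lasts 1/8 s, in which the tool goes at most 62.5 mm and 10.7 degrees, less where a joint would pass 70% of its speed; a pose out of reach is approached as far as the arm can. A call is refused whole if a number of a shift passes 62.5 or a number of a turn 10.7, either way. A call with a gripper value outside its range is refused whole. The fingers move at their own pace and stop on an object; "newtons" is the grip in N (left out, the last holds). Time passes only in rows, so rows that do not move let the fingers close. It gives the time, the measured TCP pose, the force and the opening at its end, in the units of the state.
- env.state(): the state, without advancing time (a new reading comes with each control period).
- env.grab_frame(name): name is "side" or "top"; returns the picture (420x560x3 uint8, red, green, blue); there is no depth.
- env.calibration(name): a dict with "fx", "fy", "cx", "cy" (pixels), "R" (3x3) and "t" (3): a world point X has camera coordinates R X + t. Camera axes: x right, y down, z forward; pixel columns grow to the right and rows downward; lengths in mm; the calibration is good to about 2 mm. A picture is of the moment at which its call begins. calibration takes no time and is no camera call.
- env.job_done(): hands the job in, once; it reports no verdict.
The state is a dict: "time_s": time; "qpos": joint angles; "qvel": joint speeds; "effort": joint torques, N m; "ee_pos": TCP position; "ee_rot": TCP orientation; "force": force on the tool from outside, world axes, zero at the start; "torque": the same for the moment, N m; "gripper_width": finger opening in mm.
Only numpy, scipy, OpenCV 4.12 (cv2) and the standard library are available. Lean on these libraries where they do the work, as an engineer would, in place of code of your own. Each camera call takes 0.05 s, during which the arm holds its last target.

### The job

A steel sinker is jammed in the neck of the clear sample tube lying in the steel cradle. Take the tube, tip it mouth-down over the edge of the white tray and knock its rim on the tray's rim until the sinker works loose and drops into the tray; do not touch the sinker with the gripper. Then lay the empty tube back in its cradle as it lay before, and leave the other things where they are.

Things in the scene. Friction and masses are not known exactly. Their poses are not given: they have to be found in the camera images.
- tube: Clear plastic tube, 155 mm long, 0.22 kg, lying level, mouth towards the robot. Origin on its axis; x runs from mouth (-45 mm) to closed tail (+110). Neck 40 mm across, body 48 from x=+60. Grip at the origin, from above: black square rubber sleeve, x -8 to +21, 44 mm over its flats (tube +y, -y). Knocks turn it some degrees and push it up to 12 mm back in the fingers: feel for the edge anew.
- tube_mouth (a point): Centre of the tube's mouth, 45 mm from the tube's origin towards its -x. Bore 31 mm; the rim bead there is 46 mm across and 8 mm long.
- tube_clip (a point): On the tube's axis, 29 mm from the origin towards the tail, inside a steel spring clip (a ring 47 mm across, x 22 to 36) that pinches the sinker's rear collar with 9 to 13 N of friction: tipping and slow movements do not shift the sinker.
- plummet: Steel sinker, about 0.2 kg, a dumb-bell 82 mm long (ends 28, stem 24 mm across) in the tube's neck; origin at its middle, x along the tube's x. With the tube 45 degrees mouth-down, a knock at 0.1 m/s onto the edge hardly shifts it, one at 0.2 to 0.4 m/s (15 to 25 N) 1 to 12 mm; after 9 to 15 mm it is free and slides out if tipped 35 degrees. Its pose is given also while the tube is held.
- plummet_nose (a point): The sinker's front end, 41 mm ahead of its middle, at the start 1 to 7 mm inside the mouth. On sliding out it may meet the tray's floor while its tail is still in the tube: then lift the tube off it. If it hangs in the mouth, knock again.
- cradle: Fixed steel cradle, base plate 84 x 180 mm, two V-notched plates carrying the tube along cradle x (mouth to -x), its axis 62 mm above the bench. The neck V, 6 mm thick, at x=-23 mm, goes between rim bead and sleeve; the body V at x=+85. V tips about 60 mm high, 34 mm either side. Origin on the bench under the tube's origin, which starts at cradle x -4 to +2, y 0.
- tray: Fixed white enamel tray, 237 mm along its x, 287 mm along its y (long side fore and aft), left or right of the cradle. Rolled rim 12 mm wide, top 34 to 36 mm above the bench, its middle 112 mm (x) and 136 mm (y) from the centre. Origin: centre of its underside; floor 2 mm thick.
- timer: Bystander, to be left alone: small white lab timer, 62 x 62 x 19 mm. Origin at its underside's centre.
- marker: Bystander, to be left alone: lab marker lying flat, 146 mm. Origin at its underside's centre.
- petri: Bystander, to be left alone: flat round glass dish, 64 mm. Origin at its underside's centre.
- bung: Bystander, to be left alone: black rubber stopper, 28 x 31 mm, standing. Origin at its underside's centre.
- beaker_small: Bystander, to be left alone: glass beaker, 58 x 68 mm high. Origin at its underside's centre.
- tweezers: Bystander, to be left alone: tweezers lying flat, 126 mm. Origin at its underside's centre.

How it is judged:
By the outcome, as a careful person would: the job done as asked, in the order asked, and still so for the second after the job is handed in, with the robot touching nothing.
It also fails if it takes over 58 s, if anything falls off the work surface, if the arm or the gripper's body presses on something with over 40 N, if the wrist force passes 120 N, or if a joint passes its speed limit or range.

## Working session

There is one attempt and no reset: what is moved stays moved. The work goes in short steps, Python scripts to look and compute and a tool call to move; the robot and the scene stay as the last step left them, time stands still between calls to the robot, and variables do not carry over. Pictures are saved under pics/ and viewed, and the job is handed in when it is done.

Besides the shell and the picture viewer there is one more tool, called after ">>>" as name(argument=value, ...) on one line, values as JSON. play_rows: Moves the arm, as the interface text tells. Its arguments: {"type":"object","properties":{"increments":{"type":"array"},"newtons":{"type":"number"}},"required":["increments"]}

```bash
ls; mkdir -p pics
python3 - <<'E'
from workcell import env
import cv2, numpy as np, json
for n in("side","top"):
    f=env.grab_frame(n); cv2.imwrite(f"pics/{n}0.png",f[:,:,::-1])
    c=env.calibration(n); R=np.array(c["R"]);t=np.array(c["t"])
    print(n,c["fx"],c["cx"],c["cy"],"cam pos",-R.T@t,"fwd",R[2])
print(env.state())
E
```

```text
pics
side 428.75973802787894 275.34237048414565 211.92811605519228 cam pos [139.85292056 845.92054078 649.76792902] fwd [ 0.41831815 -0.75043376 -0.5117217 ]
top 448.40561134702983 281.69156667880617 205.41250911090427 cam pos [ 450.8728949    24.15860787 1521.53739703] fwd [ 0.08213478 -0.00923661 -0.99657843]
{'time_s': 0.1, 'qpos': array([-7.60886764e+01,  1.83480968e+01,  8.96967331e+01,  2.10183087e-04,
        7.20442550e+01, -1.14640147e+00]), 'qvel': array([ 0.02334672, -0.07295418, -0.17970049,  0.0622004 , -0.10359334,
       -0.01699   ]), 'effort': array([ 4.39034648e-04, -4.13332772e+01, -2.32509577e+01,  7.28480774e-02,
        4.22022364e-02, -6.86834892e-05]), 'ee_pos': array([ 149.27919975, -554.86078875,  227.22132686]), 'ee_rot': array([-1.79910937e+02, -1.98213761e-03,  1.50576586e+01]), 'force': array([-0.30114637,  0.08896055, -0.03192815]), 'torque': array([-0.00472875,  0.00606273, -0.02599377]), 'gripper_width': 91.09537960583576}
```

View pics/side0.png

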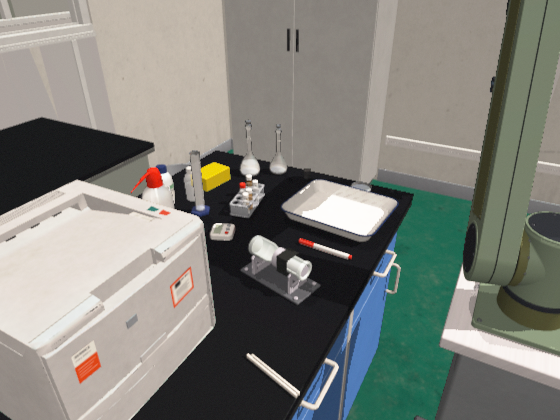

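View pics/top0.png

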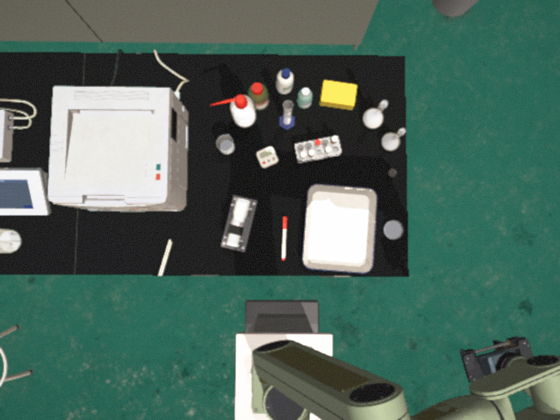

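```bash
cat > h.py <<'E'
import numpy as np, cv2
from workcell import env
C={n:env.calibration(n) for n in("side","top")}
def ray(n,u,v):
    c=C[n];R=np.array(c["R"]);t=np.array(c["t"])
    d=R.T@np.array([(u-c["cx"])/c["fx"],(v-c["cy"])/c["fy"],1.]);return -R.T@t,d/np.linalg.norm(d)
def onz(n,u,v,z):
    o,d=ray(n,u,v);return o+d*(z-o[2])/d[2]
def proj(n,X):
    c=C[n];p=np.array(c["R"])@np.asarray(X,float)+np.array(c["t"])
    return np.array([c["fx"]*p[0]/p[2]+c["cx"],c["fy"]*p[1]/p[2]+c["cy"]])
def grab(n,name,box=None,k=1):
    f=env.grab_frame(n)[:,:,::-1]; 
    if box: x0,y0,x1,y1=box; f=f[y0:y1,x0:x1]
    f=cv2.resize(np.ascontiguousarray(f),None,fx=k,fy=k,interpolation=cv2.INTER_CUBIC); cv2.imwrite("pics/"+name,f);return f
E
python3 - <<'E'
import cv2
a=cv2.imread("pics/top0.png")[160:290,200:420];cv2.imwrite("pics/top0z.png",cv2.resize(a,None,fx=3.6,fy=3.6,interpolation=cv2.INTER_CUBIC))
a=cv2.imread("pics/side0.png")[170:310,200:420];cv2.imwrite("pics/side0z.png",cv2.resize(a,None,fx=3.6,fy=3.6,interpolation=cv2.INTER_CUBIC))
E
```

```text
(no output)
```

View pics/top0z.png

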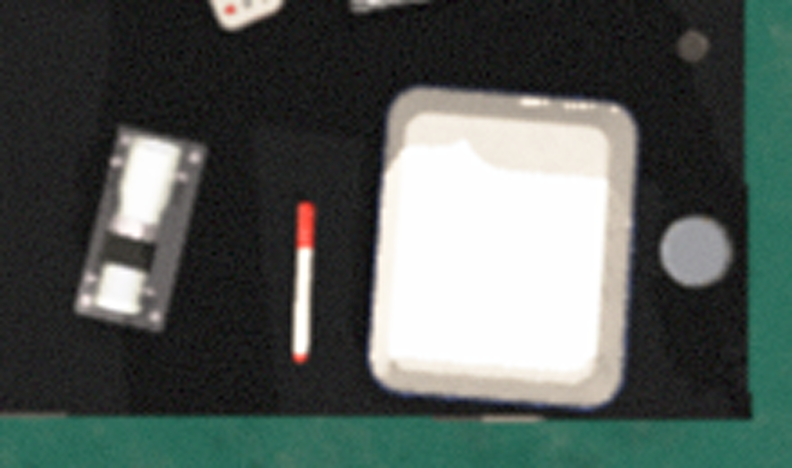

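View pics/side0z.png

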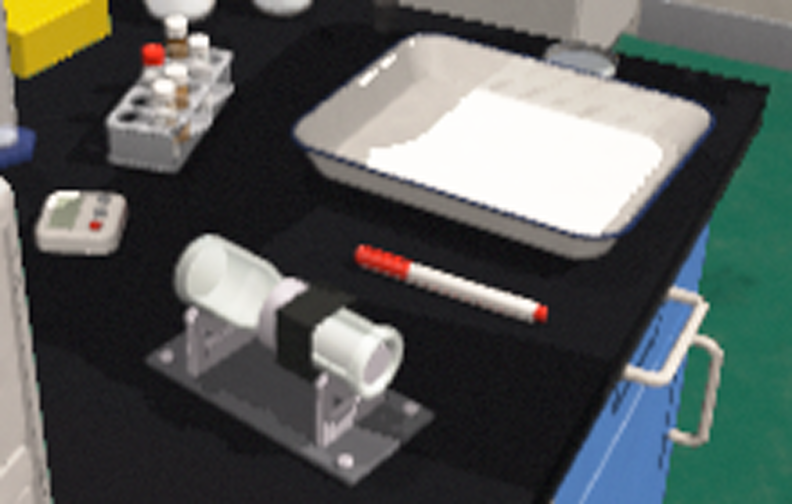

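Run:
```python
from h import *
P=lambda u,v:(u/3.6+200-.36,v/3.6+160-.36)
S=lambda u,v:(u/3.6+200-.36,v/3.6+170-.36)
b=[onz("top",*P(*p),4)[:2] for p in[(120,126),(207,146),(160,330),(75,312)]]
print("base",np.round(b,1)); b=np.array(b)
d=b[1]+b[0]-b[2]-b[3];print("c",b.mean(0),"yaw",np.degrees(np.arctan2(d[1],d[0])),[np.linalg.norm(b[i]-b[i-1]) for i in range(4)])
bs=[onz("side",*S(*p),4)[:2] for p in[(146,358),(434,413),(355,485)]]
print("side base corners TL,BR,BL",np.round(bs,1))
print("sleeve top",[np.round(onz("top",*P(*p),84)[:2],1) for p in[(106,232),(156,238),(152,269),(104,264)]])
print("tail end mid, mouth mid",[np.round(onz("top",*P(*p),62)[:2],1) for p in[(156,135),(116,312)]])
t=np.array([onz("top",*P(*p),35)[:2] for p in[(392,86),(640,102),(622,410),(367,390)]])
print("tray",np.round(t,1),t.mean(0))
f=cv2.imread("pics/top0.png").astype(int);
g=(np.abs(f[:,:,0]-f[:,:,1])<45)&(f.sum(2)>270)
m=np.zeros(g.shape,np.uint8);m[180:278,298:380]=g[180:278,298:380]
cs,_=cv2.findContours(m,0,1);c=max(cs,key=cv2.contourArea)
w=np.array([onz("top",*q[0],35)[:2] for q in c],np.float32)
print("tray rect",cv2.minAreaRect(w))
for p in[(316,32),(690,45),(695,250),(305,205),(300,360)]:pass
print("marker",[np.round(onz("top",*P(*p),8)[:2],1) for p in[(306,203),(300,362)]])
print("beaker",onz("top",*P(696,252),68)[:2], "bench edge",onz("top",*P(500,415),0)[:2])
```

```text
base [[611.7 175.9]
 [593.2  93.6]
 [420.2 135.8]
 [436.6 215.5]]
c [515.44647827 155.19667723] yaw -13.228627516588675 [np.float64(179.5178314496408), np.float64(84.33206970626391), np.float64(178.06891790037722), np.float64(81.28065511427913)]
side base corners TL,BR,BL [[612.7 174.2]
 [420.7 134.5]
 [435.9 217.3]]
sleeve top [array([508.4, 179. ]), array([503.3, 134.5]), array([475.7, 137.7]), array([479.9, 180.3])]
tail end mid, mouth mid [array([597.5, 137.3]), array([437.3, 171.3])]
tray [[ 647.3  -78.9]
 [ 633.8 -309.5]
 [ 350.2 -289.4]
 [ 367.2  -56.1]] [ 499.63035216 -183.48918249]
tray rect ((499.25030517578125, -181.77854919433594), (235.62246704101562, 284.1918029785156), 85.87165832519531)
marker [array([539.7,  -0. ]), array([391.3,   4.9])]
beaker [ 493.89848042 -350.95842381] bench edge [ 342.65947742 -182.46889922]
```

Run:
```python
import cv2
a=cv2.imread("pics/side0.png")[225:305,235:330];cv2.imwrite("pics/side0zz.png",cv2.resize(a,None,fx=8,fy=7.5,interpolation=cv2.INTER_CUBIC))
```

```text
(no output)
```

View pics/side0zz.png

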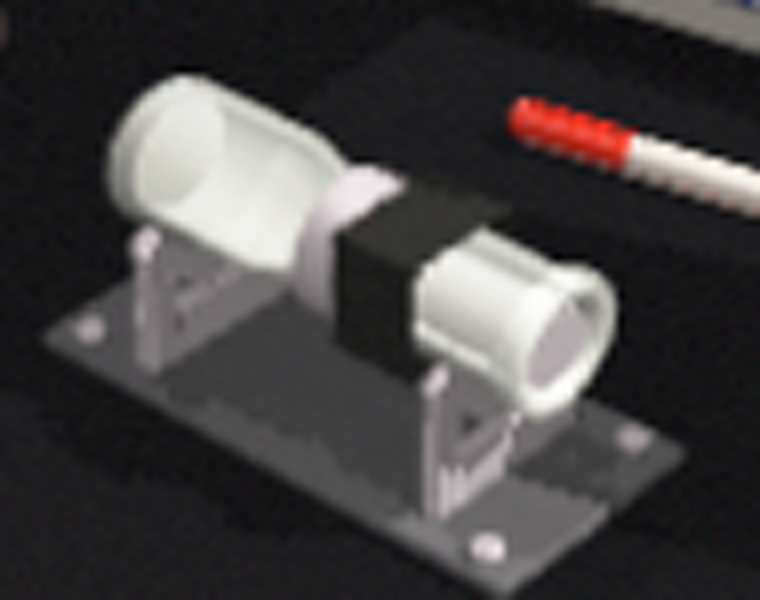

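Run:
```python
from h import *
Q=lambda u,v:(u/8+235-.45,v/7.5+225-.45)
a=np.array([np.cos(np.radians(13.2)),-np.sin(np.radians(13.2))]);n=np.array([-a[1],a[0]])
b=np.array([515.4,155.2])
for nm,p,z in[("bodytip",(146,235),60),("necktip",(435,375),60),("bodyfoot",(152,372),5),("neckfoot",(437,517),5),("sleeve TL(top,+y,tail)",(338,232),84),("sleeve near(top,+y,mouth)",(413,272),84),("tail top",(185,76),86),("mouth low",(540,415),39)]:
    X=onz("side",*Q(*p),z)[:2];print(nm,np.round(X,1),"along",round((X-b)@a,1),"lat",round((X-b)@n,1))
```

```text
bodytip [572.5 178. ] along 50.4 lat 35.3
necktip [468.7 198.5] along -55.4 lat 31.5
bodyfoot [573.7 176.4] along 51.9 lat 34.0
neckfoot [468.5 196.7] along -55.1 lat 29.7
sleeve TL(top,+y,tail) [509.1 178.9] along -11.6 lat 21.7
sleeve near(top,+y,mouth) [481.9 186.3] along -39.7 lat 22.6
tail top [586.9 130.7] along 75.2 lat -7.5
mouth low [446.6 178.2] along -72.2 lat 6.7
```

>>> play_rows(increments=[[28, 50, 0, -2, 0], [28, 50, 0, -2, 0], [28, 50, 0, -2, 0], [28, 50, 0, -2, 0], [28, 50, 0, -2, 0], [28, 50, 0, -2, 0], [28, 50, 0, -2, 0], [28, 50, 0, -2, 0], [28, 50, 0, -2, 0], [28, 50, 0, -2, 0], [28, 50, 0, -2, 0], [28, 50, 0, -2, 0], [28, 50, 0, -2, 0], [28, 50, 0, -2, 0], [0, 0, 0, 0, 0]], newtons=60)

```text
time_s: 1.98
ee_pos: [542.5, 147.8, 226.8]
ee_rot: [-180.0, 0.0, -12.7]
force: [-0.5, -0.3, -0.5]
gripper_width: 91.0
```

```bash
python3 -c "
from workcell import env;import numpy as np
s=env.state();print(np.round(s['qpos'],1),np.round(s['ee_pos'],1),np.round(s['ee_rot'],1))"
```

```text
[ 14.   17.2  91.4   0.   71.4 116.7] [542.5 147.8 226.8] [-180.     0.   -12.7]
```

>>> play_rows(increments=[[2, 0.5, -40, -0.3, 0], [0, 0, -50, 0, 0], [0, 0, -40, 0, 0], [0, 0, -25, 0, 0], [0, 0, -15, 0, 0], [0, 0, 0, 0, 0]])

```text
time_s: 2.72
ee_pos: [542.7, 144.6, 57.4]
ee_rot: [179.9, 0.1, -13.3]
force: [0.3, -0.8, 0.1]
gripper_width: 91.4
```

```bash
python3 -c "
from h import *
grab('side','s1.png',(220,180,360,300),5)
grab('top','t1.png',(190,170,290,270),6)"
```

```text
(no output)
```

View pics/s1.png

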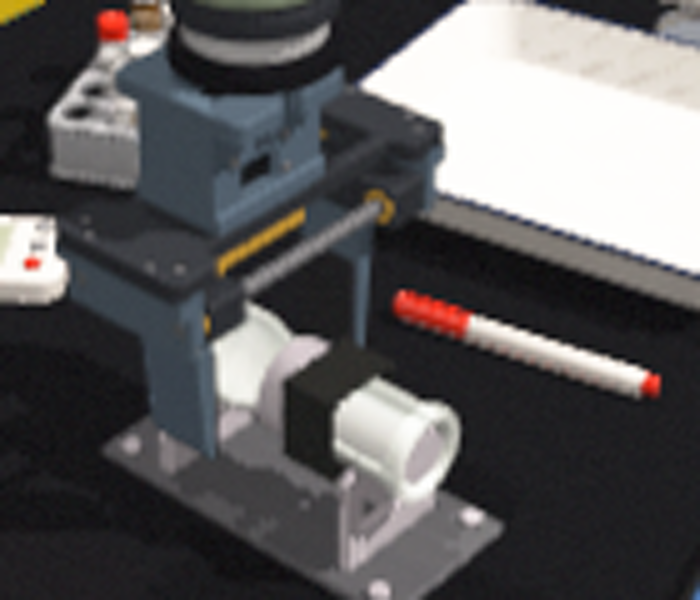

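View pics/t1.png

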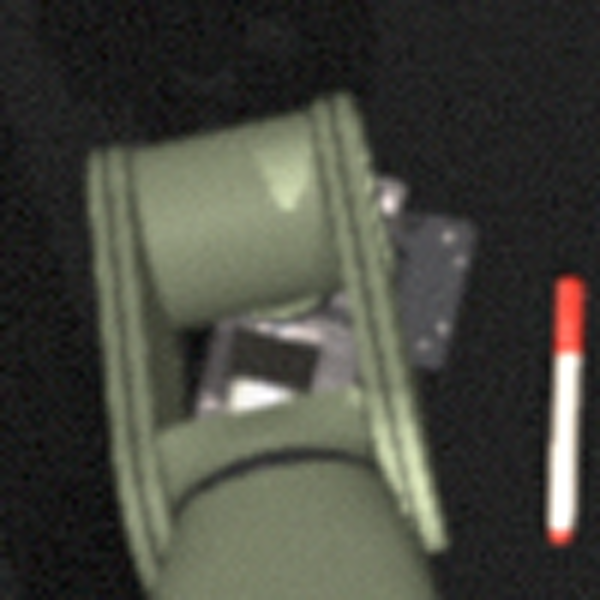

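>>> play_rows(increments=[[0, 3, 0, 0, 0], [0, 0, 0, 0, 0]])

```text
time_s: 3.08
ee_pos: [543.9, 148.6, 58.8]
ee_rot: [-180.0, -0.1, -13.2]
force: [-0.8, -0.6, -0.7]
gripper_width: 91.0
```

>>> play_rows(increments=[[0, 0, 0, 0, 1], [0, 0, 0, 0, 1], [0, 0, 0, 0, 1], [0, 0, 0, 0, 1], [0, 0, 0, 0, 1], [0, 0, 0, 0, 1]], newtons=20)

```text
time_s: 3.82
ee_pos: [543.6, 148.6, 58.0]
ee_rot: [-180.0, -0.0, -13.2]
force: [0.9, 1.7, -0.3]
gripper_width: 47.7
```

>>> play_rows(increments=[[0, 0, 0, 0, 1], [0, 0, 0, 0, 1], [0, 0, 15, 0, 1], [0, 0, 20, 0, 1], [0, 0, 20, 0, 1], [0, 0, 0, 0, 1]], newtons=60)

```text
time_s: 4.58
ee_pos: [544.4, 148.0, 114.7]
ee_rot: [-179.9, -0.2, -13.2]
force: [0.4, 0.5, -3.8]
gripper_width: 47.2
```

```bash
python3 -c "
from h import *
grab('side','s2.png',(220,160,360,300),4)"
```

```text
(no output)
```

View pics/s2.png

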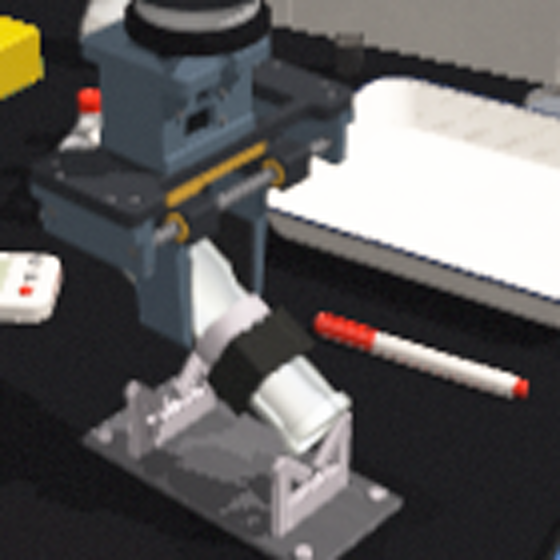

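>>> play_rows(increments=[[0, 0, 30, 0, 1], [0, 0, 30, 0, 1], [0, -5, 15, 5, 1], [-3.5, -13, 0, 9, 1], [-3.5, -13, 0, 9.5, 1], [-3.5, -13, 0, 9.5, 1], [-3.5, -13, 0, 9.5, 1], [-3.5, -13, 0, 9.5, 1], [-3.5, -13, 0, 9.5, 1], [-3.5, -13, 0, 9.5, 1], [-3.5, -13, 0, 9.5, 1], [-3.5, -13, 0, 9.5, 1], [-3.5, -13, 0, 9.5, 1], [-4, -13, 0, 8.5, 1], [0, 0, 0, 0, 1]])

```text
time_s: 6.5
ee_pos: [503.1, -0.3, 186.8]
ee_rot: [-179.8, -0.0, 94.6]
force: [0.3, -0.2, -5.3]
gripper_width: 47.2
```

```bash
python3 -c "
from h import *
grab('side','s3.png',(240,120,440,270),4)
s=env.state();print(s['qpos'].round(1),s['ee_pos'].round(1),s['ee_rot'].round(1),s['torque'].round(3))"
```

```text
[ -1.3  13.8 102.4   0.   64.   -5.9] [5.036e+02 2.000e-01 1.871e+02] [-179.9   -0.    94.6] [ 0.086 -0.079  0.039]
```

View pics/s3.png

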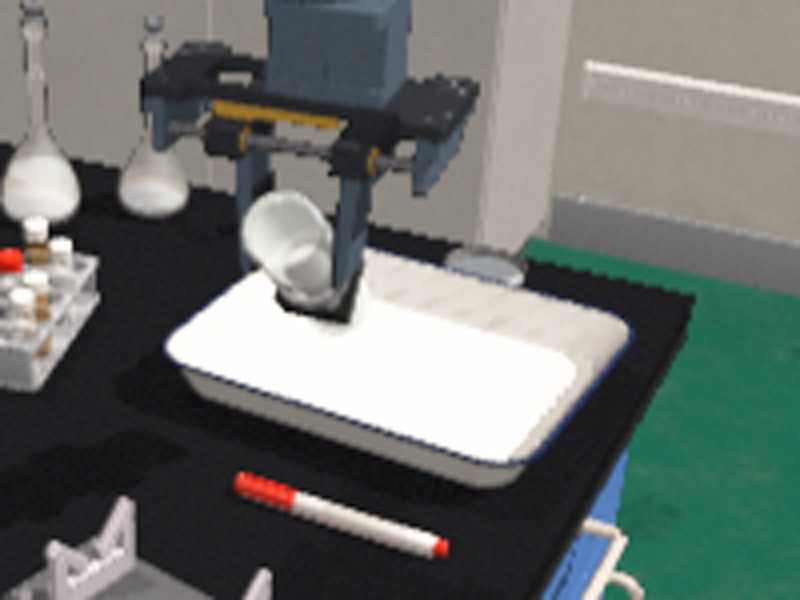

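```bash
cat >> h.py <<'E'
def onplane(n,u,v,P,yaw):
    # vertical plane through P containing horizontal dir yaw; returns (along, z)
    o,d=ray(n,u,v);y=np.radians(yaw);a=np.array([np.cos(y),np.sin(y),0]);m=np.array([-np.sin(y),np.cos(y),0])
    X=o+d*(((np.asarray(P)-o)@m)/(d@m));return np.round([(X-P)@a,X[2]],1)
E
python3 - <<'E'
from h import *
P=np.array([503.6,0.2,187.])
for nm,p in[("tail c",(284,240)),("tail top",(283,190)),("tail bottom?",(290,297)),("sleeve",(318,295))]:
    print(nm,onplane("side",p[0]/4+240,p[1]/4+120,P,94.6))
E
```

```text
tail c [ 25.4 203.4]
tail top [ 30.4 237.3]
tail bottom? [ 10.6 158.4]
sleeve [-43.8 132.8]
```

>>> play_rows(increments=[[0, -4, -15, -2, 1], [0, -4, -15, -2, 1], [0, 0, -10, 0, 1], [0, 0, 0, 0, 1]])

```text
time_s: 7.05
ee_pos: [503.6, -7.7, 146.6]
ee_rot: [-179.8, -0.0, 90.7]
force: [0.7, 0.9, -3.5]
gripper_width: 47.0
```

```bash
python3 -c "
from h import *
grab('side','s4.png',(280,160,400,250),6)
grab('top','t4.png',(240,150,380,255),5)
s=env.state();print(s['ee_pos'].round(1),s['ee_rot'].round(1),s['torque'].round(3))"
```

```text
[504.6  -7.7 148. ] [180.   -0.   90.8] [ 0.046 -0.097  0.015]
```

View pics/s4.png

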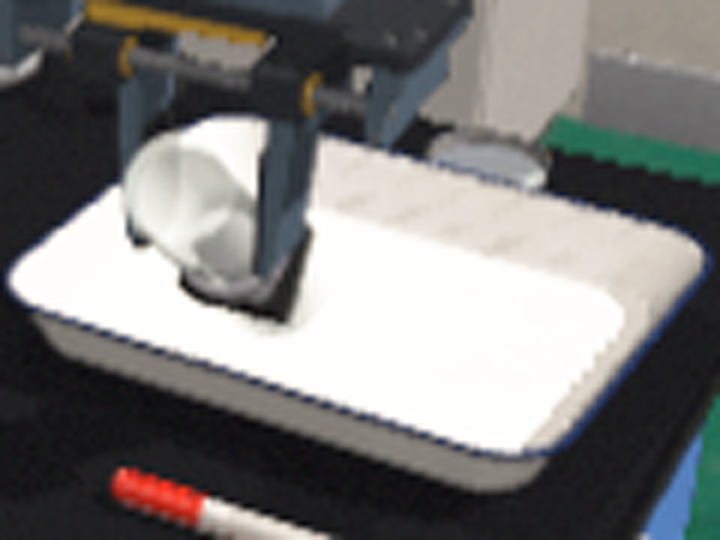

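View pics/t4.png

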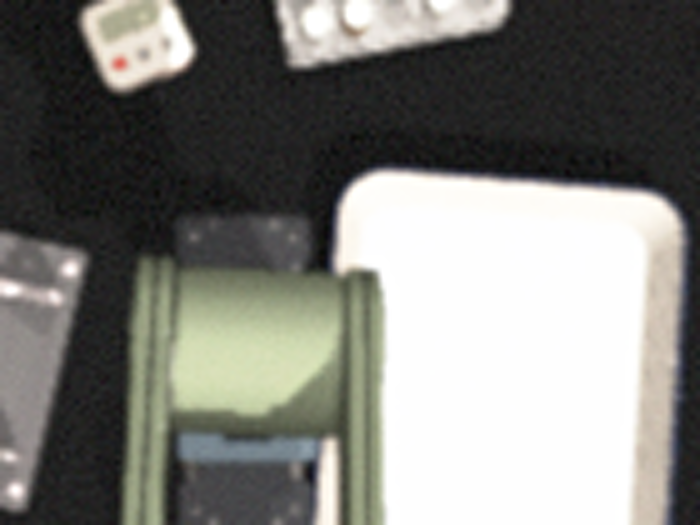

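Run:
```python
from h import *
for nm,p,x in[("A",(290,322),482),("B",(180,285),526),("C",(312,230),482),("tailtop",(215,118),504),("tail right",(135,190),528),("tail bottom",(235,283),504)]:
    P=np.array([x,-7.7,148.])
    print(nm,onplane("side",p[0]/6+280-.4,p[1]/6+160-.4,P,90.8))
for th in(40,50,60,70):
    t=np.radians(th);c,s=np.cos(t),np.sin(t)
    g=61
    f=lambda x,u:np.round([(x-g)*c-u*s, 153+(x-g)*s+u*c],0)
    print(th,"mouthend top",f(-8,22),"tailend top",f(21,22),"mouthend bot",f(-8,-22),"tailrim top",f(110,24),f(110,-24),"lip",f(-45,-23))
```

```text
A [-39.4  80.2]
B [-20.5  96.4]
C [-59.3 115.6]
tailtop [  1.7 190.9]
tail right [ 24.5 163.2]
tail bottom [-28.7  99.1]
40 mouthend top [-67. 126.] tailend top [-45. 144.] mouthend bot [-39.  92.] tailrim top [ 22. 203.] [ 53. 166.] lip [-66.  67.]
50 mouthend top [-61. 114.] tailend top [-43. 136.] mouthend bot [-27.  86.] tailrim top [ 13. 206.] [ 50. 175.] lip [-51.  57.]
60 mouthend top [-54. 104.] tailend top [-39. 129.] mouthend bot [-15.  82.] tailrim top [  4. 207.] [ 45. 183.] lip [-33.  50.]
70 mouthend top [-44.  96.] tailend top [-34. 123.] mouthend bot [-3. 81.] tailrim top [ -6. 207.] [ 39. 191.] lip [-15.  46.]
```

>>> play_rows(increments=[[0, -3, -5, 0, 1], [0, 0, -5, 0, 1], [0, 0, -4, 0, 1], [0, 0, 0, 0, 1]])

```text
time_s: 7.65
ee_pos: [504.1, -10.8, 133.6]
ee_rot: [-180.0, -0.0, 90.8]
force: [0.0, 0.6, -4.1]
gripper_width: 47.3
```

```bash
python3 -c "
from h import *
grab('side','s5.png',(280,160,400,250),6)
s=env.state();print(s['ee_pos'].round(1),s['ee_rot'].round(1),s['torque'].round(3))"
```

```text
[504.3 -10.8 133.8] [-180.    -0.    90.8] [ 0.104 -0.108  0.025]
```

View pics/s5.png

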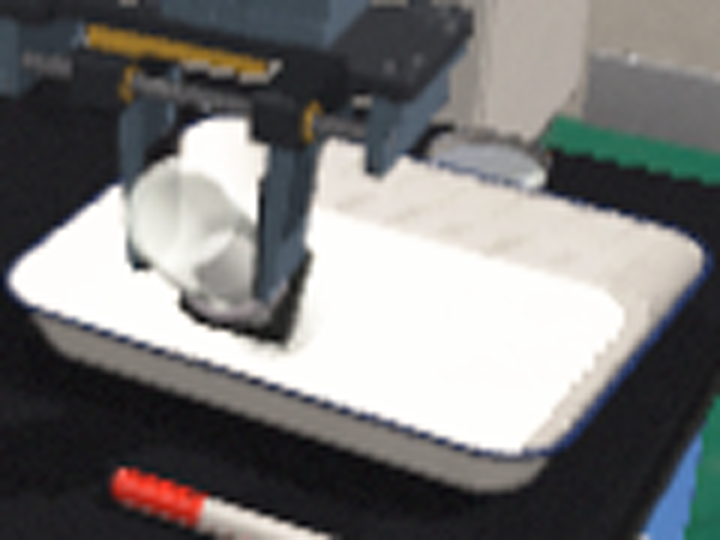

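>>> play_rows(increments=[[0, 0, -4, 0, 1], [0, 0, -4, 0, 1], [0, 0, 0, 0, 1]])

```text
time_s: 8.07
ee_pos: [504.0, -10.8, 125.5]
ee_rot: [-179.9, -0.0, 90.8]
force: [0.5, 0.6, -4.8]
gripper_width: 47.0
```

>>> play_rows(increments=[[0, 0, -4, 0, 1], [0, 0, 0, 0, 1]])

```text
time_s: 8.32
ee_pos: [504.4, -10.8, 121.9]
ee_rot: [180.0, 0.0, 90.8]
force: [-0.5, -0.3, -4.3]
gripper_width: 47.3
```

>>> play_rows(increments=[[0, 0, -4, 0, 1], [0, 0, 0, 0, 1]])

```text
time_s: 8.57
ee_pos: [505.0, -10.9, 118.3]
ee_rot: [179.9, 0.0, 90.8]
force: [0.1, -1.0, -0.6]
gripper_width: 46.8
```

>>> play_rows(increments=[[0, 12, 14, 0, 1], [0, 12, 14, 0, 1], [0, 0, 0, 0, 1], [0, -22, -31, 0, 1], [0, 0, 0, 0, 1]])

```text
time_s: 9.2
ee_pos: [504.6, -8.6, 114.8]
ee_rot: [180.0, -0.1, 90.7]
force: [0.2, 1.6, 0.4]
gripper_width: 47.0
```

```bash
python3 -c "
from h import *
grab('side','s6.png',(280,160,400,250),6)
s=env.state();print(s['ee_pos'].round(1),s['force'].round(1),s['torque'].round(3))"
```

```text
[504.6  -8.7 115.3] [0.1 1.5 0.8] [ 0.163  0.041 -0.028]
```

View pics/s6.png

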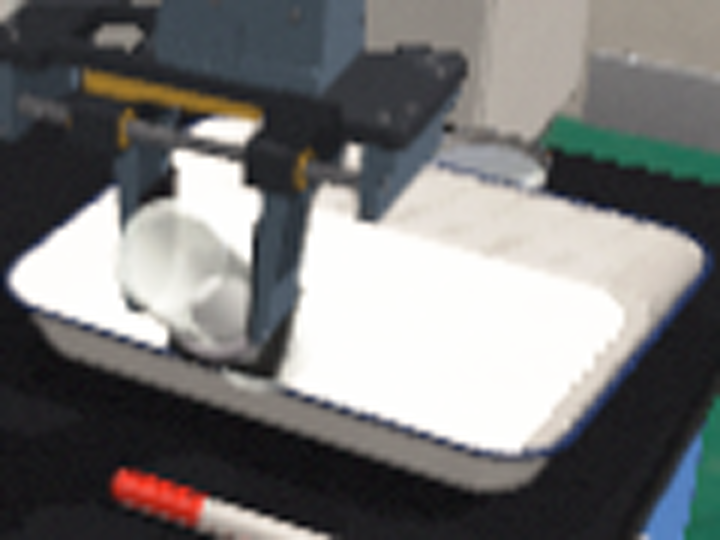

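>>> play_rows(increments=[[0, 12, 18, 0, 1], [0, 12, 18, 0, 1], [0, 0, 0, 0, 1], [0, -25, -40, 0, 1]])

```text
time_s: 9.75
ee_pos: [507.2, -9.3, 112.9]
ee_rot: [179.5, 0.0, 90.9]
force: [0.7, 9.6, 28.0]
gripper_width: 46.4
```

```bash
python3 -c "
from h import *
grab('side','s7.png',(280,160,400,250),6)
s=env.state();print(s['ee_pos'].round(1),s['force'].round(1),s['torque'].round(3))"
```

```text
[503.7 -11.2 107.4] [-0.6  0.6 -4.5] [ 0.172 -0.081  0.017]
```

View pics/s7.png

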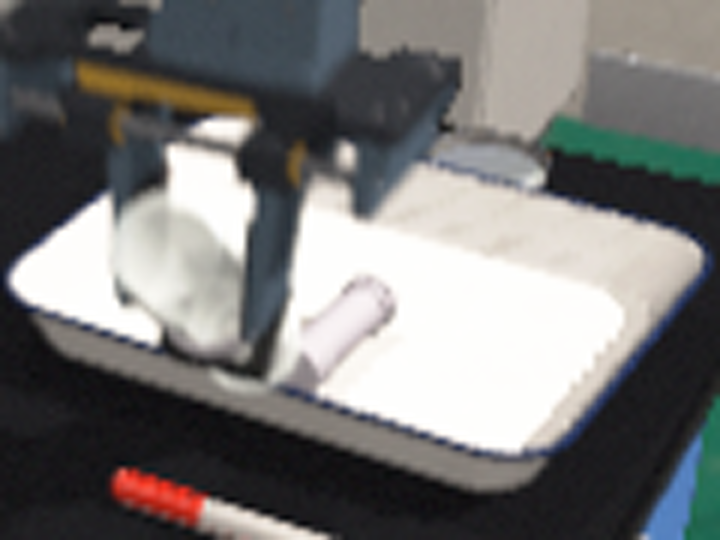

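>>> play_rows(increments=[[0, 0, 0, 0, 1], [0, 0, 0, 0, 1], [0, 9, 9, 0, 1], [0, 9, 9, 0, 1], [0, 9, 9, 0, 1], [0, 9, 10, 0, 1], [0, 9, 10, 0, 1], [0, 0, 0, 0, 1]])

```text
time_s: 10.8
ee_pos: [505.0, 35.9, 159.0]
ee_rot: [179.9, -0.0, 90.8]
force: [-0.1, -0.1, -3.2]
gripper_width: 46.1
```

```bash
python3 -c "
from h import *
grab('side','s8.png',(260,130,420,250),5)
s=env.state();print(s['ee_pos'].round(1),s['force'].round(1),s['torque'].round(3))"
```

```text
[504.5  35.5 158.3] [ 0.3  0.2 -1.7] [ 0.014 -0.09   0.001]
```

View pics/s8.png

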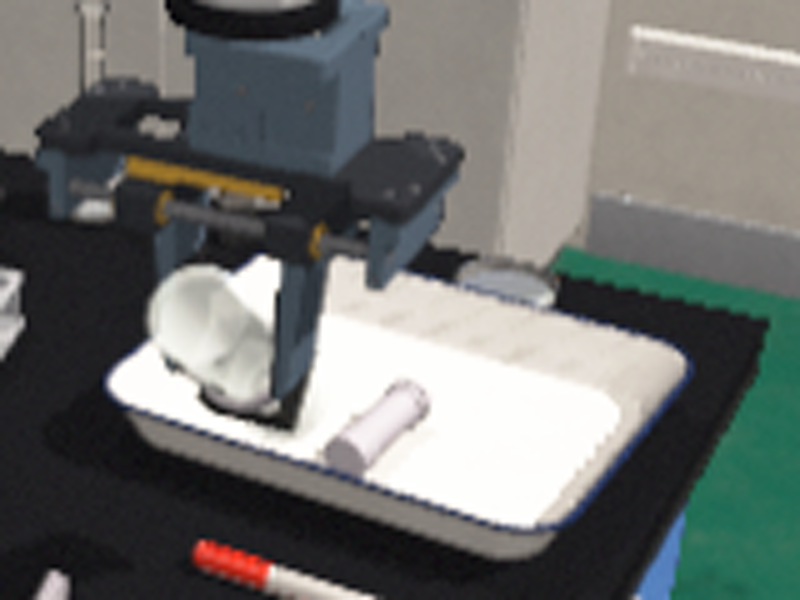

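Run:
```python
from h import *
def rel(p,k,box,x,P):
    P=np.array(P,float);q=P.copy();q[0]=x
    r=onplane("side",p[0]/k+box[0]-.4,p[1]/k+box[1]-.4,q,90.8);return r-np.array([0,P[2]])
print("s4");P=(504.5,-7.7,148)
for n,p,x in[("A",(290,322),482),("C",(312,230),482),("B",(180,285),526),("tailtop",(205,118),504),("tail far",(125,190),528)]:print(n,rel(p,6,(280,160),x,P))
print("s8");P=(504.5,35.5,158.3)
for n,p,x in[("A",(297,430),482),("C",(317,340),482),("B",(200,400),526),("tailtop",(205,265),504),("tail far",(148,318),528)]:print(n,rel(p,5,(260,130),x,P))
```

```text
s4
A [-39.4 -67.8]
C [-59.3 -32.4]
B [-20.5 -51.6]
tailtop [12.1 47.4]
tail far [34.1 19.7]
s8
A [-22.7 -52.9]
C [-43.  -12.7]
B [ -3.8 -38.2]
tailtop [42.1 61.2]
tail far [50.3 32.5]
```

>>> play_rows(increments=[[0, 4, 8, -5, 1], [1.5, 10.5, 4, -9, 1], [1.5, 10.5, 0, -9, 1], [1.5, 10.5, 0, -9, 1], [1.5, 10.5, 0, -9, 1], [1.5, 10.5, 0, -9, 1], [1.5, 10.5, 0, -9, 1], [1.5, 10.5, 0, -9, 1], [1.5, 10.5, 0, -9, 1], [1.5, 10.5, 0, -9, 1], [1.5, 10.5, 0, -9, 1], [2, 9, 0, -9, 1], [0, 0, 0, 0, 1]])

```text
time_s: 12.48
ee_pos: [521.2, 153.2, 169.4]
ee_rot: [180.0, 0.1, -13.1]
force: [0.4, -0.6, -2.2]
gripper_width: 45.7
```

```bash
python3 -c "
from h import *
grab('side','s9.png',(220,160,340,300),4.2)
s=env.state();print(s['ee_pos'].round(1),s['ee_rot'].round(1),s['force'].round(1),s['torque'].round(3))"
```

```text
[521.1 152.9 169.4] [ 1.799e+02  1.000e-01 -1.310e+01] [ 0.3  0.5 -2.3] [ 0.057  0.068 -0.017]
```

View pics/s9.png

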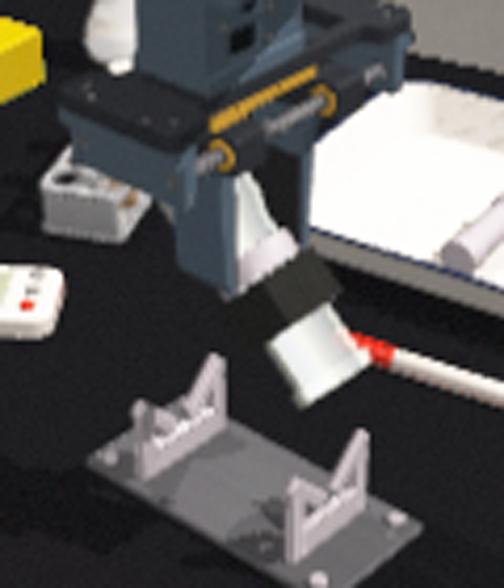

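Run:
```python
from h import *
P=np.array([521.1,152.9,169.4])
for n,p in[("mouth",(336,383)),("sleeve mouth edge mid",(308,316)),("sleeve top tail mid",(300,262)),("clip c",(268,250)),("neckV tip",(362,435)),("mouthlow",(303,405)),("mouthhi",(368,362))]:
    print(n,onplane("side",p[0]/4.2+220-.4,p[1]/4.2+160-.4,P,-13.1)-[0,174.4])
```

```text
mouth [-63.3 -68.2]
sleeve mouth edge mid [-44.1 -35.4]
sleeve top tail mid [-38.4  -5.4]
clip c [-17.1  -7. ]
neckV tip [-81.1 -92.4]
mouthlow [-41.6 -92.8]
mouthhi [-83.3 -45.7]
```

>>> play_rows(increments=[[-13, 3, 0, 0, 1], [-12, 3, 0, 0, 1], [0, 0, -20, 0, 1], [0, 0, -18, 0, 1], [0, 0, -8, 0, 1], [0, 0, 0, 0, 1]])

```text
time_s: 13.28
ee_pos: [495.8, 159.2, 123.8]
ee_rot: [180.0, 0.0, -13.2]
force: [-0.0, -0.2, -2.4]
gripper_width: 45.4
```

```bash
python3 -c "
from h import *
grab('side','s10.png',(220,180,340,310),4.5)
s=env.state();print(s['ee_pos'].round(1),s['ee_rot'].round(1),s['force'].round(1),s['torque'].round(3))"
```

```text
[496.3 159.3 124.3] [-180.    -0.   -13.2] [ 0.6  0.7 -2.4] [ 0.054 -0.095 -0.024]
```

View pics/s10.png

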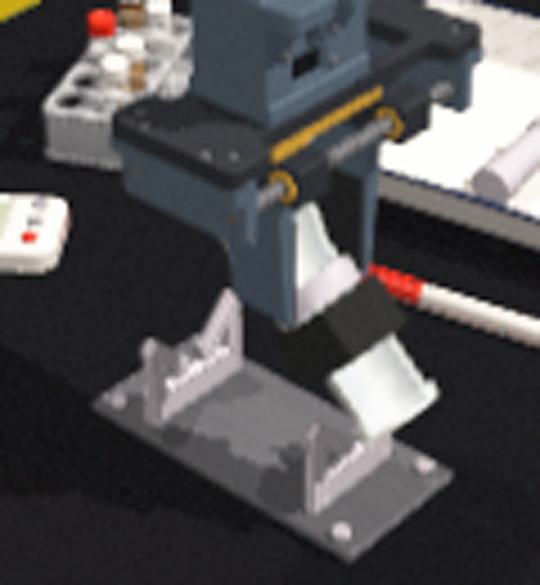

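```bash
cat >> h.py <<'E'
def cr(p,k,box,lat=0.):
    a=np.array([np.cos(np.radians(13.2)),-np.sin(np.radians(13.2)),0]);n=np.array([-a[1],a[0],0])
    O=np.array([515.4,155.2,0])-32*a
    return onplane("side",p[0]/k+box[0]-.4,p[1]/k+box[1]-.4,O+lat*n,-13.2)
E
python3 - <<'E'
from h import *
b=(220,180);k=4.5
for n,p,l in[("lip low",(370,438),0),("lip hi",(437,388),0),("mouth c",(405,412),0),("sleeve mouth top?",(405,318),0),("sleeve low corner +y",(285,355),22),("clip",(330,283),0),("neckV tip +y",(316,428),34)]:print(n,cr(p,k,b,l))
E
```

```text
lip low [-34.2  39.9]
lip hi [-72.9  90.8]
mouth c [-54.9  67.1]
sleeve mouth top? [-52.7 121.3]
sleeve low corner +y [ 2.2 85. ]
clip [ -7.2 120.2]
neckV tip +y [-28.   63.5]
```

>>> play_rows(increments=[[-3, 0.7, -5, 0, 1], [0, 0, -6, 0, 1], [0, 0, -5, 0, 1], [0, 0, 0, 0, 1]])

```text
time_s: 13.82
ee_pos: [493.1, 159.8, 107.4]
ee_rot: [180.0, 0.1, -13.2]
force: [0.8, 0.1, -2.3]
gripper_width: 45.9
```

```bash
python3 -c "
from h import *
grab('side','s11.png',(220,180,340,310),4.5)
s=env.state();print(s['ee_pos'].round(1),s['ee_rot'].round(1),s['force'].round(1),s['torque'].round(3))"
```

```text
[493.3 159.9 107.7] [180.    0.  -13.2] [ 1.2  0.1 -2.2] [ 0.042 -0.033 -0.085]
```

View pics/s11.png

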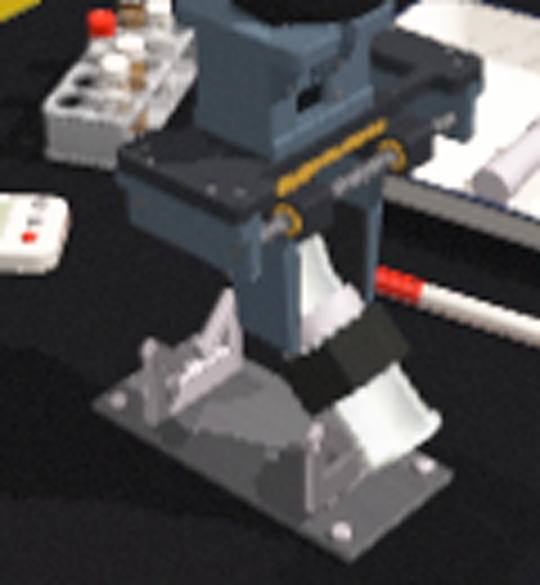

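>>> play_rows(increments=[[0, 0, -4, 0, 1], [4, -1, -4, 0, 1], [4, -1, -4, 0, 1], [4, -1, -4, 0, 1], [0, 0, 0, 0, 1]])

```text
time_s: 14.5
ee_pos: [506.0, 157.1, 91.6]
ee_rot: [-180.0, -0.0, -13.3]
force: [-1.4, 2.6, -0.8]
gripper_width: 45.6
```

```bash
python3 -c "
from h import *
grab('side','s12.png',(220,180,340,310),4.5)
s=env.state();print(s['ee_pos'].round(1),s['ee_rot'].round(1),s['force'].round(1),s['torque'].round(3))"
```

```text
[505.9 157.   91.7] [-180.    -0.   -13.3] [-0.1  2.  -1.2] [ 0.557  0.135 -0.101]
```

View pics/s12.png

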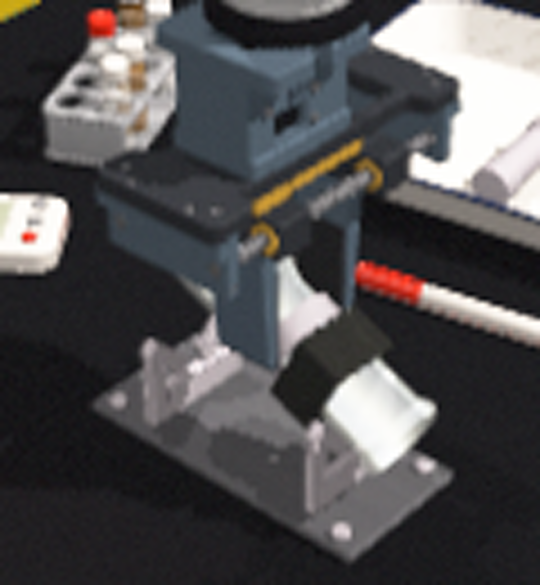

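>>> play_rows(increments=[[3.4, -0.4, -4, 0, 1], [3.4, -0.4, -4, 0, 1], [3.4, -0.4, -4, 0, 1], [3.4, -0.4, -4, 0, 1], [0, 0, 0, 0, 1]])

```text
time_s: 15.18
ee_pos: [519.3, 154.8, 75.5]
ee_rot: [179.9, -0.0, -13.2]
force: [0.2, -1.9, -0.0]
gripper_width: 45.7
```

```bash
python3 -c "
from h import *
grab('side','s13.png',(220,180,340,310),4.5)
s=env.state();print(s['ee_pos'].round(1),s['ee_rot'].round(1),s['force'].round(1),s['torque'].round(3))"
```

```text
[519.3 154.9  75.7] [179.9  -0.  -13.2] [ 0.1 -1.7 -1.2] [-0.189  0.151  0.036]
```

View pics/s13.png

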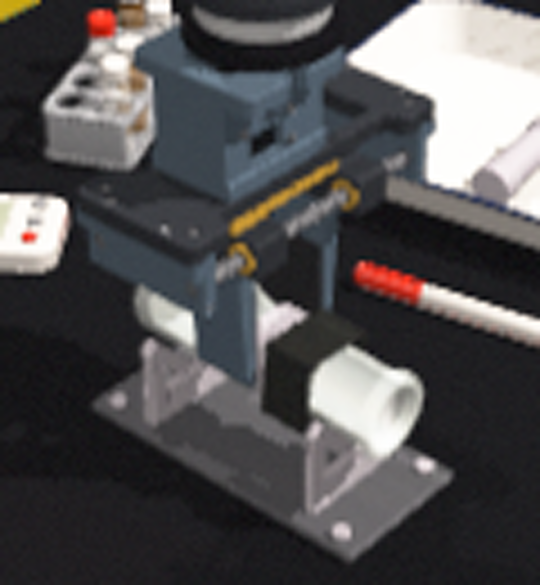

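>>> play_rows(increments=[[3, -0.8, -3, 0, 1], [3, -0.8, -3.5, 0, 1], [2, -0.5, -3.5, 0, 1], [1, -0.2, -3.5, 0, 1], [0, 0, -2.5, 0, 1], [0, 0, 0, 0, 1]])

```text
time_s: 15.98
ee_pos: [529.3, 152.2, 65.6]
ee_rot: [-180.0, -0.3, -13.2]
force: [-8.7, -6.1, 37.1]
gripper_width: 44.7
```

```bash
python3 -c "
from h import *
grab('side','s14.png',(220,180,340,310),4.5)
s=env.state();print(s['ee_pos'].round(1),s['ee_rot'].round(1),s['force'].round(1),s['torque'].round(3))"
```

```text
[529.3 152.2  65.6] [-180.    -0.3  -13.2] [-8.6 -7.6 36.1] [-1.199  1.995  0.146]
```

View pics/s14.png

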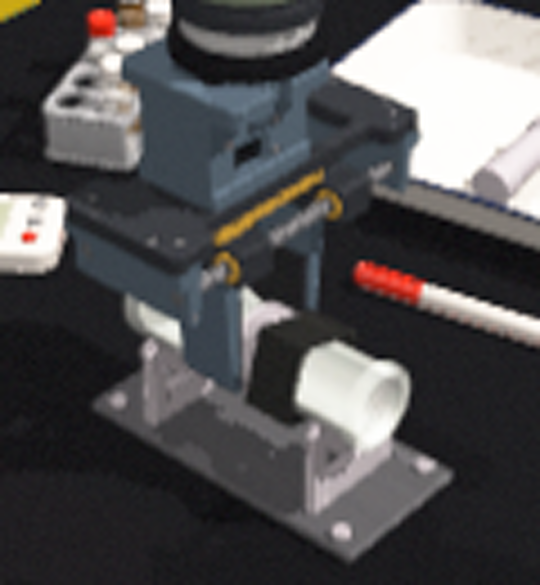

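>>> play_rows(increments=[[0, 0, 4, 0, 1], [0, 0, 2, 0, 1], [0, 0, 0, 0, 1]])

```text
time_s: 16.4
ee_pos: [528.5, 152.5, 66.3]
ee_rot: [180.0, -0.1, -13.2]
force: [0.2, -4.8, 6.4]
gripper_width: 44.9
```

Run:
```python
from h import *
import cv2
f=grab('side','s15.png',(235,225,330,305),8)
```

```text
(no output)
```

View pics/s15.png

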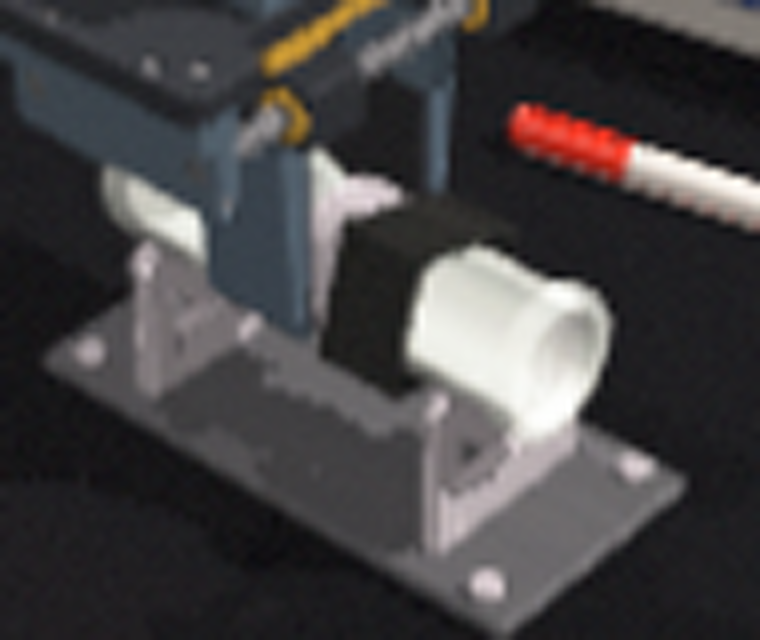

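>>> play_rows(increments=[[0, 0, 0, 0, 1], [0, 0, 0, 0, 0], [0, 0, 0, 0, 0], [0, 0, 0, 0, 0], [0, 0, 0, 0, 0], [0, 0, 40, 0, 0], [0, 0, 50, 0, 0], [0, 0, 0, 0, 0]], newtons=10)

```text
time_s: 17.45
ee_pos: [530.6, 153.9, 160.0]
ee_rot: [-179.7, -0.5, -13.2]
force: [0.8, -0.1, 0.2]
gripper_width: 91.3
```

Run:
```python
from h import *
f=grab('side','s16.png',(235,225,330,300),8)
s=env.state();print(s['ee_pos'].round(1),s['force'].round(1),s['gripper_width'])
```

```text
[528.9 153.4 157.6] [ 0.  -0.7  0. ] 91.17475628038125
```

View pics/s16.png

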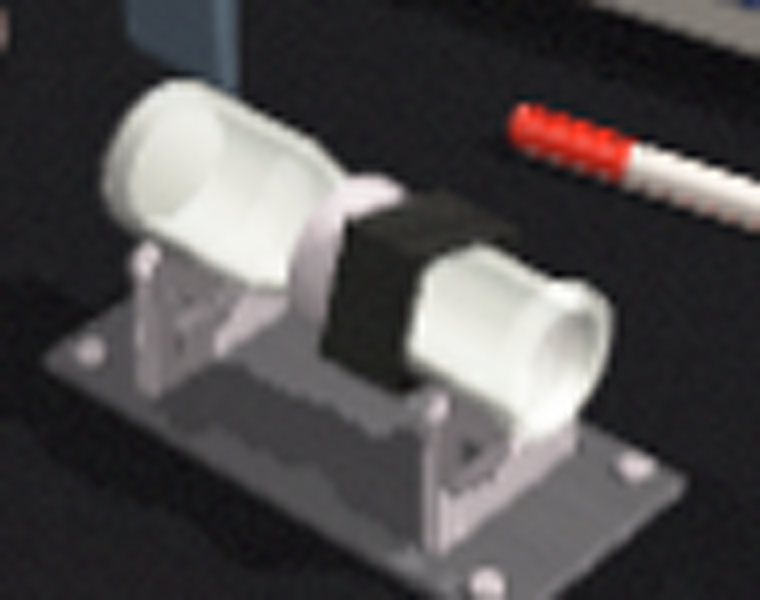

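>>> play_rows(increments=[[-22, 4.3, 0, 0, 0], [-21, 4.3, -10, 0, 0], [0, 0, -35, 0, 0], [0, 0, -30, 0, 0], [0, 0, -20, 0, 0], [0, 0, -6, 0, 0], [0, 0, 0, 0, 0]])

```text
time_s: 18.38
ee_pos: [484.5, 161.5, 54.3]
ee_rot: [179.9, 0.1, -13.2]
force: [-0.0, -0.1, 0.3]
gripper_width: 91.5
```

Run:
```python
from h import *
f=grab('side','s17.png',(235,225,330,300),8)
s=env.state();print(s['ee_pos'].round(1),s['ee_rot'].round(1),s['force'].round(1),s['gripper_width'])
```

```text
[485.  161.7  55. ] [180.    0.  -13.2] [-0.2 -0.7  0.2] 91.5669210906685
```

View pics/s17.png

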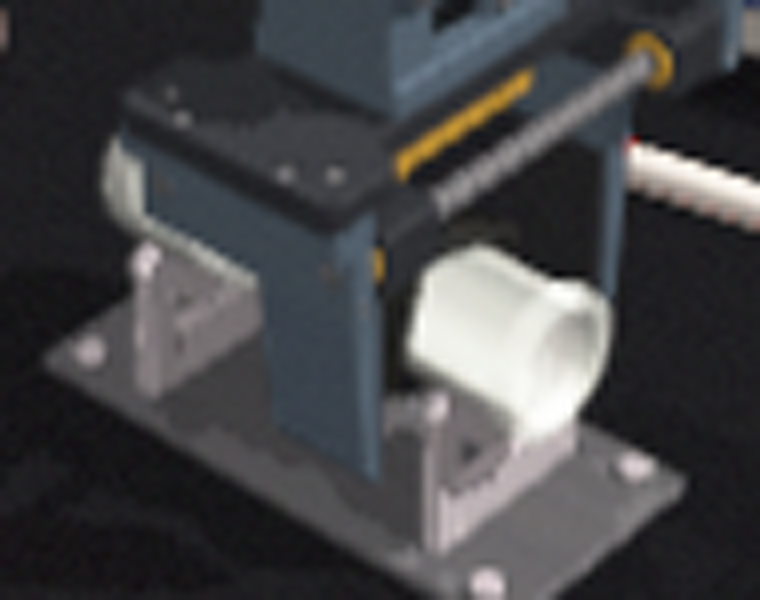

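>>> play_rows(increments=[[0, 0, 2, 0, 1], [0, 0, 0, 0, 1], [0, 0, 0, 0, 1], [0, 0, 0, 0, 1], [0, 0, 0, 0, 1], [0, 0, 0, 0, 1], [0, 0, 0, 0, 1]], newtons=30)

```text
time_s: 19.3
ee_pos: [485.2, 161.9, 57.1]
ee_rot: [-180.0, -0.0, -13.2]
force: [-1.1, 1.2, 0.7]
gripper_width: 51.1
```

>>> play_rows(increments=[[0, 0, 0, 0, 1], [0, 0, 3, 0, 1], [0, 0, 3, 0, 1], [0, 0, 0, 0, 1]], newtons=60)

```text
time_s: 19.8
ee_pos: [484.8, 161.4, 62.9]
ee_rot: [180.0, 0.0, -13.2]
force: [-0.1, -0.4, -1.6]
gripper_width: 50.4
```

>>> play_rows(increments=[[0, 0, -3, 0, 1], [0, 0, -3, 0, 1], [0, 0, 0, 0, 1], [0, 0, 0, 0, 0], [0, 0, 0, 0, 0], [0, 0, 0, 0, 0], [0, 0, 25, 0, 0], [0, 0, 35, 0, 0], [2, 8, 0, 0, 1], [0, 0, 0, 0, 1], [0, 0, 0, 0, 1], [0, 0, 0, 0, 1], [0, 0, 0, 0, 1], [0, 0, 0, 0, 1], [0, 0, 0, 0, 1]], newtons=15)

```text
time_s: 21.68
ee_pos: [487.0, 169.6, 116.9]
ee_rot: [180.0, 0.0, -13.2]
force: [-0.3, -0.6, -0.5]
gripper_width: 24.1
```

Run:
```python
from h import *
f=grab('side','s18.png',(235,225,330,300),8)
s=env.state();print(s['ee_pos'].round(1),s['ee_rot'].round(1),s['force'].round(1),s['gripper_width'])
```

```text
[487.  169.6 117. ] [180.   -0.  -13.2] [-1.  -0.6  0.6] 20.134678630376893
```

View pics/s18.png

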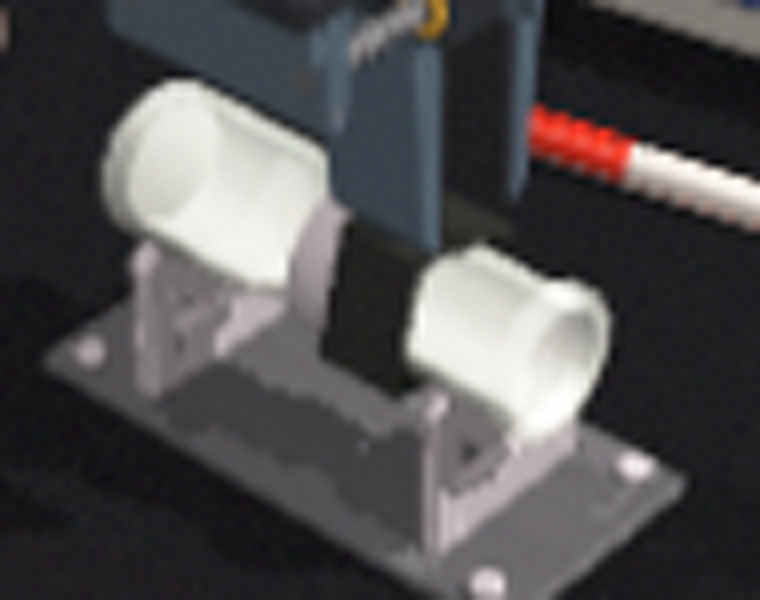

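Fingers still closing above the sleeve (x≈430); the sleeve edges still lean, so the tube is about 10° rolled. Close fully, then press lightly on the raised edge.

>>> play_rows(increments=[[0, 0, 0, 0, 1], [0, 0, 0, 0, 1], [0, 0, 0, 0, 1], [0, 0, -9, 0, 1], [0, 0, -5, 0, 1], [0, 0, 0, 0, 1]])

```text
time_s: 22.48
ee_pos: [486.8, 169.6, 102.5]
ee_rot: [180.0, 0.0, -13.2]
force: [0.0, -0.1, 0.2]
gripper_width: 0.4
```

>>> play_rows(increments=[[0, 0, -2, 0, 1], [0, 0, -1, 0, 1], [0, 0, 0, 0, 1]])

```text
time_s: 22.85
ee_pos: [487.8, 170.7, 101.1]
ee_rot: [-179.8, -0.1, -13.3]
force: [-1.3, 2.9, 6.1]
gripper_width: 0.1
```

Contact at TCP z ≈ 101 (matches the raised corner). Continue down to ~98.

>>> play_rows(increments=[[0, 0, -1, 0, 1], [0, 0, -1, 0, 1], [0, 0, 0, 0, 1]])

```text
time_s: 23.22
ee_pos: [488.5, 171.6, 100.2]
ee_rot: [-179.7, -0.2, -13.3]
force: [-1.9, 4.0, 12.0]
gripper_width: 0.7
```

Run:
```python
from h import *
f=grab('side','s19.png',(235,225,330,300),8)
s=env.state();print(s['ee_pos'].round(1),s['ee_rot'].round(1),s['force'].round(1),s['gripper_width'])
```

```text
[488.5 171.6 100.2] [-179.7   -0.2  -13.3] [-2.5  4.8 11.9] 0.2873798873417398
```

View pics/s19.png

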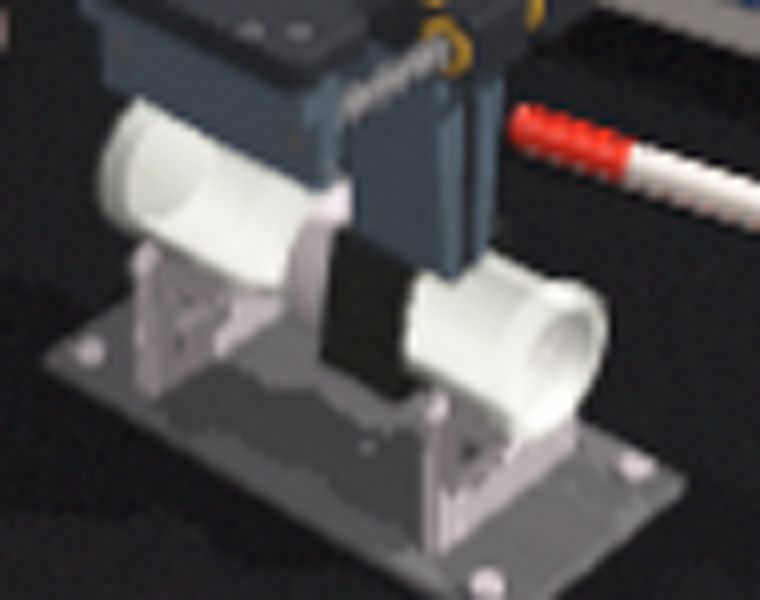

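>>> play_rows(increments=[[0.4, 1.6, -0.5, 0, 1], [0.4, 1.6, -0.5, 0, 1], [0.4, 1.6, -0.5, 0, 1], [0, 0, 0, 0, 1]])

```text
time_s: 23.78
ee_pos: [489.8, 175.1, 98.0]
ee_rot: [-179.9, -0.2, -13.2]
force: [-0.5, 0.8, 7.3]
gripper_width: 0.5
```

Run:
```python
from h import *
f=grab('side','s20.png',(235,225,330,300),8)
s=env.state();print(s['ee_pos'].round(1),s['ee_rot'].round(1),s['force'].round(1),s['gripper_width'])
```

```text
[489.8 175.   97.9] [-179.9   -0.2  -13.2] [0.1 0.9 7.1] 0.40530874511932913
```

View pics/s20.png

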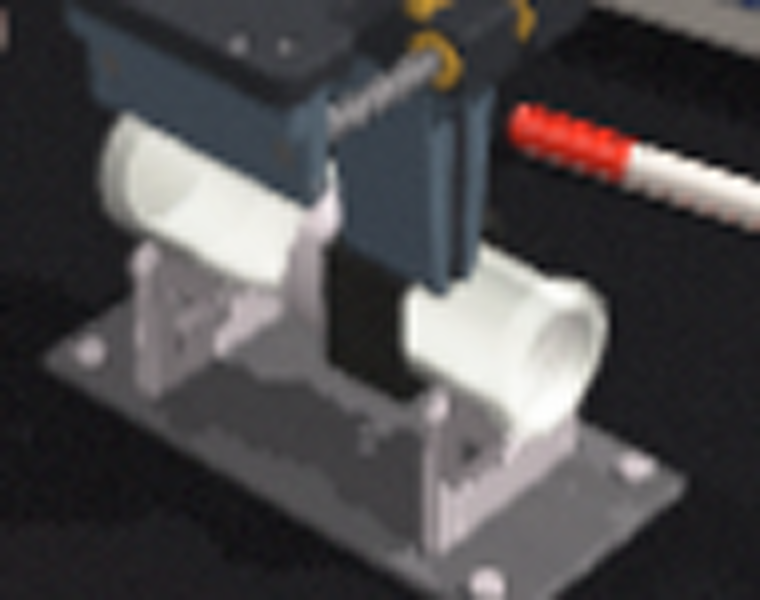

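>>> play_rows(increments=[[0, 0, 10, 0, 1], [0, 0, 40, 0, 0], [-2, -8, 40, 0, 0], [0, 0, 10, 0, 0], [0, 0, 0, 0, 0]])

```text
time_s: 24.45
ee_pos: [486.1, 166.4, 196.5]
ee_rot: [-180.0, -0.0, -13.2]
force: [0.4, 0.3, -0.1]
gripper_width: 37.3
```

Run:
```python
from h import *
f=grab('side','s21.png',(235,225,330,300),8)
s=env.state();print(s['ee_pos'].round(1),s['force'].round(1),s['gripper_width'])
```

```text
[485.5 166.3 195.5] [ 0.4  1.  -0.3] 41.96855080207225
```

View pics/s21.png

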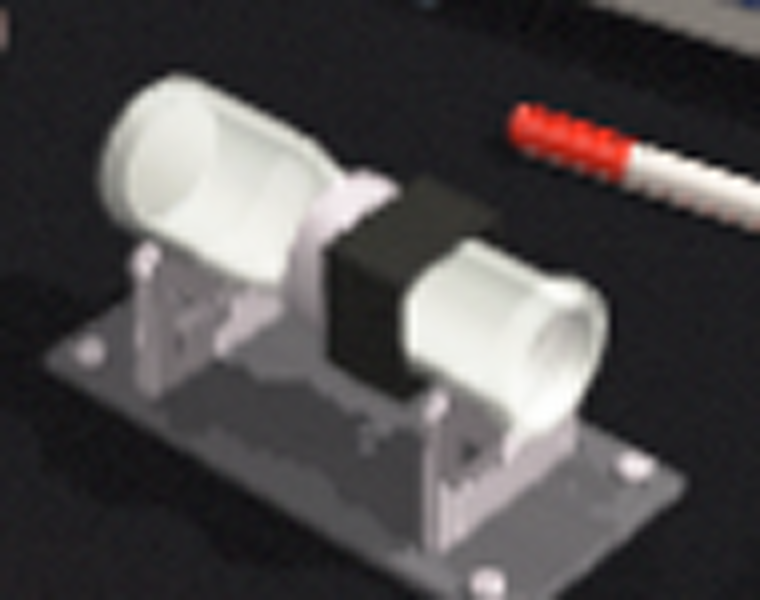

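Run:
```python
from h import *
k,b=8,(235,225)
a=np.array([np.cos(np.radians(13.2)),-np.sin(np.radians(13.2))]);n=np.array([-a[1],a[0]]);o=np.array([515.4,155.2])-32*a
for nm,p,z in[("TL",(328,250),84),("near",(402,285),84),("TL orig",(338,247),84),("near orig",(413,290),84),("mouth low",(535,440),39)]:
    X=onz("side",p[0]/k+b[0]-.45,p[1]/k+b[1]-.45,z)[:2]-o;print(nm,(X@a).round(1),(X@n).round(1))
f=grab('top','t21.png',(200,160,400,290),4)
```

```text
TL 21.7 24.4
near -3.9 22.8
TL orig 20.5 21.5
near orig -7.6 22.6
mouth low -38.5 6.7
```

View pics/t21.png

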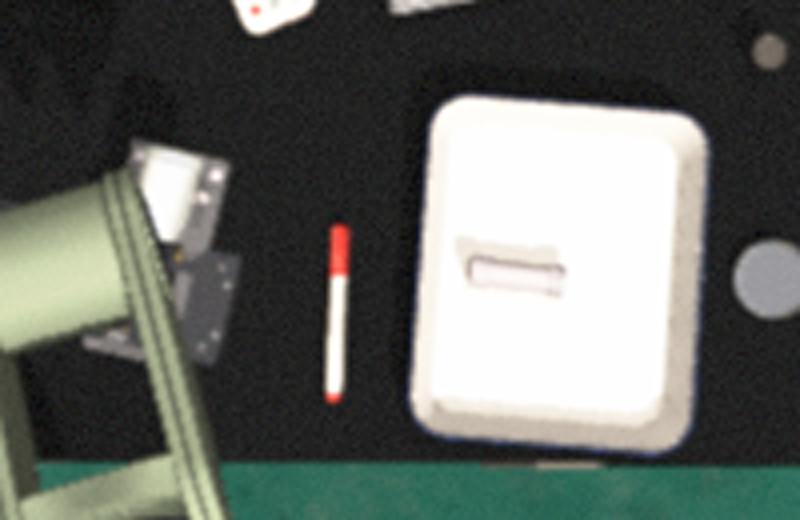

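>>> play_rows(increments=[[2.8, -4.7, -20, 0, 0], [0, 0, -40, 0, 0], [0, 0, -40, 0, 0], [0, 0, -25, 0, 0], [0, 0, -13, 0, 0], [0, 0, 0, 0, 0], [0, 0, 0, 0, 1], [0, 0, 0, 0, 1], [0, 0, 0, 0, 1], [0, 0, 0, 0, 1], [0, 0, 0, 0, 1], [0, 0, 0, 0, 1]], newtons=25)

```text
time_s: 26.05
ee_pos: [488.9, 161.7, 58.5]
ee_rot: [180.0, -0.0, -13.2]
force: [-0.2, 0.2, 1.3]
gripper_width: 44.4
```

>>> play_rows(increments=[[-1.5, 0.35, 0.5, 0, 1], [-1.7, 0.4, 0, 0, 1], [0, 0, -0.5, 0, 1], [0, 0, 0, 0, 1], [0, 0, 0, 0, 0], [0, 0, 0, 0, 0], [0, 0, 0, 0, 0], [0, 0, 0, 0, 0], [0, 0, 30, 0, 0], [0, 0, 50, 0, 0], [0, 0, 50, 0, 0], [0, -20, 10, 0, 0], [0, -40, 0, 0, 0], [0, -60, 0, 0, 0], [0, -60, 0, 0, 0], [0, -60, 0, 0, 0], [0, 0, 0, 0, 0]])

```text
time_s: 28.18
ee_pos: [485.6, -81.0, 198.5]
ee_rot: [180.0, -0.0, -13.6]
force: [-0.4, 0.3, 0.9]
gripper_width: 91.1
```

Run:
```python
from h import *
f=grab('side','s22.png',(235,225,330,300),8)
f=grab('top','t22.png',(190,120,410,285),3.6)
f=grab('side','s23.png',(140,120,480,330),2.3)
s=env.state();print(s['ee_pos'].round(1),s['force'].round(1),s['gripper_width'])
```

```text
[485.6 -77.  198.4] [0.1 1.  0.3] 91.3445117044817
```

View pics/s22.png

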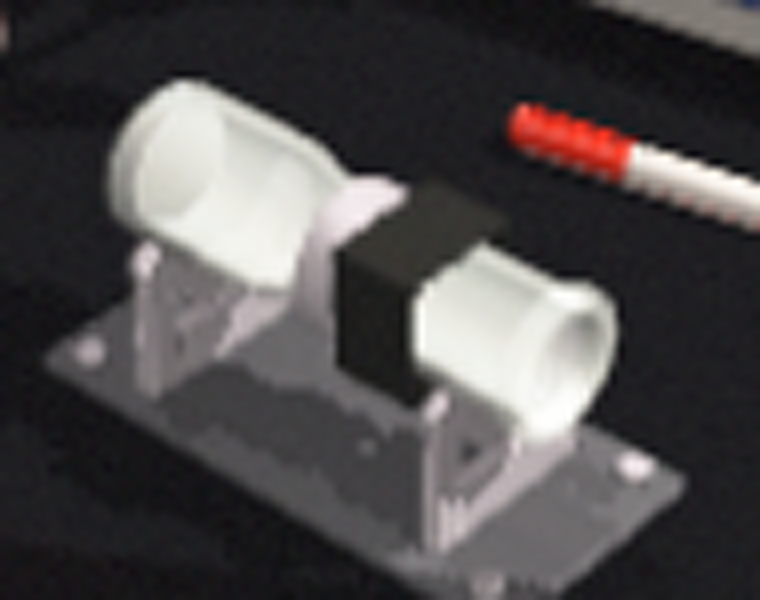

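View pics/t22.png

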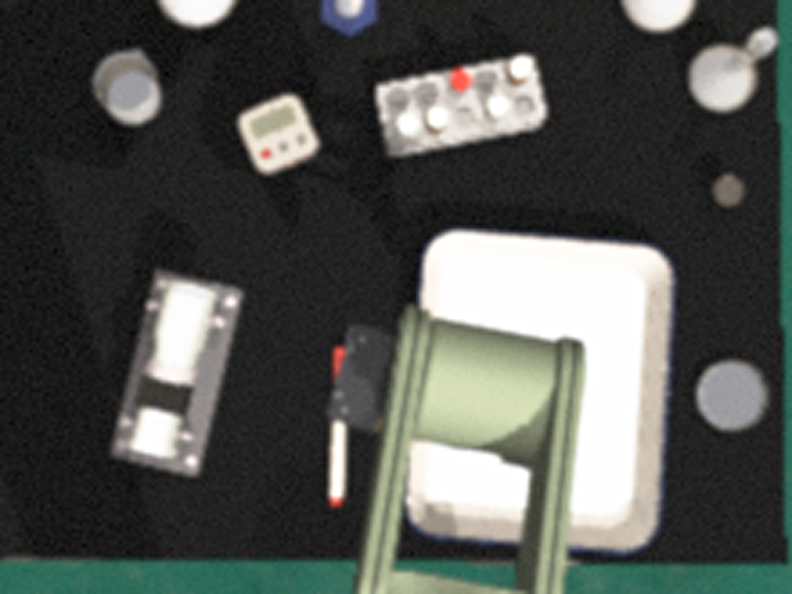

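View pics/s23.png

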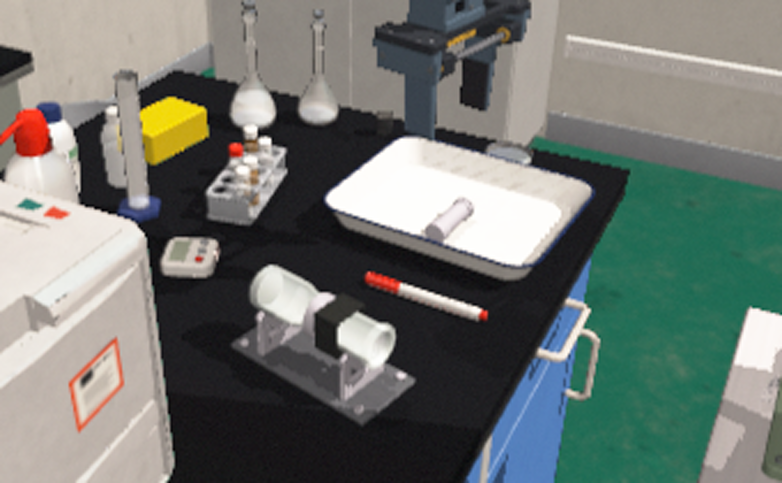

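The tube is back level with its sleeve square at (338,250)-(413,290), its original pixel position. The sinker lies in the tray, the other things are unmoved, and the arm is clear at z≈198.

```bash
python3 -c "
from workcell import env
print(env.job_done(), env.state()['time_s'])"
```

```text
the job is handed in; nothing more can be done
the job is handed in; nothing more can be done
```

The sinker is out and lying in the tray, and the empty tube is back in its cradle. I handed the job in at about 28 s, with the arm clear at z ≈ 198 mm.

**Knocking it loose:** The moves only allow turning about the vertical, so I gripped the tube by its body and let it droop to about 45° mouth-down. Two knocks on the tray's left rim (last reading about 28 N up) shook the sinker out. The gripper never touched it.

**Laying it back:** I lowered the neck into the cradle's neck V and let it lever the tube level. Three things went off on the way:
- The tube slid back in the fingers by an estimated 15–20 mm, more than the 12 mm stated.
- The lowering briefly pressed with 37 N through the tube.
- The tube came to rest rolled about 10° and about 3 mm too far towards the tail. A plain squeeze on the sleeve did not straighten it. I pressed the raised sleeve edge down with the closed fingertips, regripped the sleeve (44.4 mm, so square) and slid the tube back.

**Last checks:** In the final pictures the tube is level, its sleeve is square and within a pixel or so of where it started. The sinker lies in the tray. The marker, timer and beaker look unmoved. I did not measure the other bystanders.

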